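Open the light box cover onto its rest and set the lamp to two dots

TASK

Get the light box ready for a picture: lift its hinged aluminium cover by the handle bar, swing it over past upright and lower it gently onto the rubber buffer of its rest, never letting it fall or pressing hard on the buffer, so that it stays there by its own weight once you let go. Only then turn the lamp selector knob to the two-dot mark. Leave the other things on the bench where they are.

Things in the scene. Friction and masses are not known exactly. Their poses are not given: they have to be found in the camera images.
- lightbox: Fixed light box. Origin: on the bench under its cover's hinge; x along the hinge, y from the hinge towards the grey lamp housing (210 mm along x, y 6 to 118 mm, 74 mm high), -y towards the cover's rest, z up. Its base plate: 240 mm along x, y -172 to 118 mm, 8 mm thick. Turned up to 0.25 rad from the robot's axes
- cover_hinge (a point): the middle of the cover's hinge axis, 85 mm above the bench, straight above the light box's origin; axes those of the light box (hinge axis = x). It stays put
- cover (a joint): Hinge angle of the aluminium cover, rad: 0 shut (level over the lamp housing), pi/2 upright, pi level on the -y side, over the rest. A plate 8 mm thick, 200 mm along the hinge, 10 to 115 mm from the hinge axis, mid-plane through the axis; 0.4 to 0.8 kg. It turns freely and falls either way from upright. It first meets the buffer between 2.88 and 3.27 rad, then sinks up to 0.1 rad
- cover_bar (a point): Middle of the cover's handle: a round steel bar, 10 mm thick, parallel to the hinge and 175 mm from it in the plate's plane, on two thin arms 65 mm either side (120 mm free). 55 mm clear between bar and plate; below it only bench or base plate. It can roll between gripping fingers, so the gripper may point down all through the swing. Axes turn with the cover
- rest: Foot of the cover's rest: steel cylinder, 36 mm wide, 37 mm high, 90 mm from the hinge in the light box's -y; origin under it, 8 mm over the bench. From it rises a post set to a different height each time, NOT reported, with a grey rubber dome (24 mm wide, spring 900 N/m, 12 mm travel) whose top is 73 to 101 mm over the bench: feel for it. The cover's weight puts 3 to 7 N on it
- controller: Lamp control unit: grey box 130 x 130 x 60 mm, fixed, knob in the middle of its black top. Origin: underside's centre, z up; turned up to 0.35 rad. White marks round the knob, clockwise from above: a dash (off) at +60 degrees from the box's x axis (counter-clockwise positive), one dot at +20, two dots in a row at -20, three dots at -60
- selector (a joint): the knob's angle, rad, growing clockwise from above: 0 dash (off), 0.70 one dot, 1.40 two dots, 2.09 three dots. The knob snaps into each mark with a detent (up to about 0.06 N m to turn it); it starts at the dash, at one dot, or left standing between those two
- selector_grip (a point): on the knob's axis at the height to grip, 88 mm above the bench. The knob has a black bar grip 36 mm long, 12 mm wide, from 66 to 98 mm above the bench, on a flat disc of 48 mm diameter. The point's x axis runs along the bar towards its pointed end with the white line
- tray: an open steel tray, 120 x 120 mm, 35 mm high; origin at its underside's centre. Bystander; it and the control unit may stand on either side of the light box
- dish: a shallow white dish, 80 mm wide, 18 mm high; origin at its underside's centre. Bystander
- tape: a roll of paper tape lying flat, 76 mm wide, 18 mm high; origin at its underside's centre. Bystander
- lens: a grey camera lens standing on end, 60 mm wide, 50 mm high; origin at its underside's centre. Bystander
- scalebar: a thin aluminium photo scale bar lying flat, 100 x 25 x 6 mm, long along its x; origin at its underside's centre. Bystander
- jar: a small amber jar, 56 mm wide, 75 mm high; origin at its underside's centre. Bystander
- probe: a slim steel probe with a black handle lying flat, 160 mm long; origin on its underside. Bystander
There are look-alikes about, which are no part of the job. What is shaped like the controller but blue or orange is not meant.

How it is judged:
By the outcome, as a careful person would: the job done as asked, in the order asked, and still so for the second after the job is handed in, with the robot touching nothing.
It also fails if it takes over 72 s, if anything falls off the work surface, if the arm or the gripper's body presses on something with over 40 N, if the wrist force passes 120 N, or if a joint passes its speed limit or range.

ROBOT

A 7-joint arm with a two-finger parallel gripper is mounted at the origin on the work surface. World frame = base frame: x ahead of the robot, y to its left, z up, the work surface at z = 0. Lengths are in m, angles in degrees, forces in N, time in s.
With the tool pointing down it reaches from about 0.35 to 0.9 m from the base axis. Payload 19.9 kg.
Tool frame: the origin (TCP) lies where the fingers leave the gripper's body, on its centre line; the fingertips stand 73 mm ahead of it and the grasp point (between the pads) lies 54 mm ahead of it; x points along the fingers, y is the direction in which the jaws open and shut, and the axes are right-handed (so a half turn about x gives the same grasp; the last joint's range is limited). The gripper opens to 85 mm and grips with 20 to 120 N. Pads are 22 mm wide; open, the fingers measure 114 mm over their backs; the gripper's body (76 mm by 85 mm) begins 54 mm behind the grasp point. The pads swing forward as they close: fully open they stand 13 mm farther back than shut.
Start: joints at [-73.997, 23.915, -0.59, 92.452, 0.269, 63.638, -3.037], TCP at [0.197, 0.593, 0.304] pointing down, gripper open.
Joint ranges: [-161.28, 161.28], [-22.2, 115.67], [-73.04, 71.86], [3.21, 147.25], [-68.34, 248.33], [10.77, 114.83], [-161.83, 161.83]. Speed limits (degrees/s): [108.29, 108.29, 136.94, 136.94, 172.46, 172.46, 172.46].

INTERFACE

Orientations are given as a 3x3 rotation matrix whose columns are the frame's x, y, z axes.
In Python, from plant import env gives the robot as it stands. The module is installed in compiled form; this text tells all that it offers.
- The arm moves only by the tool jog_arm, never from a script. Its argument "motion" is a list of rows, each a list of 2 entries, a list of its own where there are three numbers: the shift along the tool's x, y, z in cm, then the turn about the tool's x in degrees. A call has 1 to 8 rows; each row is the pose to reach, as a shift and turn from the pose measured when the call began, along the tool's axes at that moment; what a row does not reach only later rows make up. A row lasts 1/12 s, in which the tool goes at most 41.7 mm and 7.16 degrees, less where a joint would pass 70% of its speed; a pose out of reach is approached as far as the arm can. A call with a gripper value outside its range is refused whole. "gripper" is the opening, from 0 (shut) to 1 (fully open), set as the call begins (left out, the last holds). The fingers move at their own pace and stop on an object; the grip force is fixed at half the most. Time passes only in rows, so rows that repeat a pose let the fingers close. It gives the time, the measured TCP pose, the force and the opening at its end, in the units of the state.
- env.state(): the state, without advancing time (a new reading comes with each control period).
- env.camera(name): name is "scene" or "top"; returns a dict with "color" (400x640x3 uint8, red, green, blue), "camera_matrix" (3x3 intrinsics, pixels), "world_from_camera" (4x4, takes a point from camera to world coordinates). Camera axes: x right, y up, looking along -z (the intrinsics and any distortion apply to the point x, -y, -z); pixel columns grow to the right and rows downward; lengths in m; the calibration is good to about 2 mm. A picture is of the moment at which its call begins. There is no depth.
- env.hand_in(): hands the job in, once; it reports no verdict.
The state is a dict: "clock": time; "joint_positions": joint angles; "qd": joint speeds; "joint_torque": joint torques, N m; "position": TCP position; "tcp_rot": TCP orientation; "contact_force": force on the tool from outside, world axes, zero at the start; "moment": the same for the moment, N m; "gripper_width": finger opening in m.
Only numpy, scipy, OpenCV 4.12 (cv2) and the standard library are available. Lean on these libraries where they do the work, as an engineer would, in place of code of your own. Each camera call takes 0.05 s, during which the arm holds its last target. There are 200 camera calls.

## Working session

There is one attempt and no reset: what is moved stays moved. The work goes in short steps, Python scripts to look and compute and a tool call to move; the robot and the scene stay as the last step left them, time stands still between calls to the robot, and variables do not carry over. Pictures are saved under pics/ and viewed, about 8 in all and at most 12, crops included, and the job is handed in when it is done.

Besides the shell and the picture viewer there is one more tool, called after "Request:" as name(argument=value, ...), one argument or row to a line, values as JSON. jog_arm: Moves the arm, as the interface text tells. Its arguments: {"type":"object","properties":{"motion":{"type":"array","items":{"type":"array"}},"gripper":{"type":"number"}},"required":["motion"]}

```bash
mkdir -p pics; cat > h.py <<'E'
import numpy as np, cv2
from plant import env
def shot(name,fn=None):
    c=env.camera(name); 
    if fn: cv2.imwrite('pics/'+fn,c['color'][:,:,::-1])
    np.savez('cam_'+name+'.npz',**{k:np.array(v) for k,v in c.items()})
    return c
def load(name): return dict(np.load('cam_'+name+'.npz'))
def ray(c,u,v):
    K=c['camera_matrix'];T=c['world_from_camera']
    d=np.array([(u-K[0,2])/K[0,0],-(v-K[1,2])/K[1,1],-1.])
    return T[:3,3],T[:3,:3]@d
def onz(c,u,v,z):
    o,d=ray(c,u,v); return o+d*(z-o[2])/d[2]
def proj(c,p):
    T=c['world_from_camera'];q=T[:3,:3].T@(np.array(p)-T[:3,3]);K=c['camera_matrix']
    return np.array([K[0,0]*q[0]/-q[2]+K[0,2],K[1,1]*-q[1]/-q[2]+K[1,2]])
E
python3 - <<'E'
from h import *
for n in('scene','top'):
    c=shot(n,n+'0.png'); print(n,c.keys(),c['camera_matrix'],c['world_from_camera'].round(3))
a=cv2.imread('pics/scene0.png');b=cv2.imread('pics/top0.png')
s=env.state();print(s)
E
```

```text
scene dict_keys(['color', 'camera_matrix', 'world_from_camera']) [[465.7936426    0.         316.72477609]
 [  0.         465.7936426  199.51628168]
 [  0.           0.           1.        ]] [[-0.82  -0.419  0.391  1.023]
 [ 0.573 -0.614  0.543  0.829]
 [ 0.012  0.669  0.743  1.141]
 [ 0.     0.     0.     1.   ]]
top dict_keys(['color', 'camera_matrix', 'world_from_camera']) [[373.05559415   0.         318.4272832 ]
 [  0.         373.05559415 192.93095083]
 [  0.           0.           1.        ]] [[-0.012  0.996 -0.09   0.358]
 [-1.    -0.013 -0.004  0.061]
 [-0.005  0.09   0.996  1.194]
 [ 0.     0.     0.     1.   ]]
{'clock': 0.1, 'joint_positions': array([-73.9963328 ,  23.94469134,  -0.58952309,  92.48015435,
         0.26789644,  63.63972768,  -3.0382376 ]), 'qd': array([-3.95068149e-02, -6.12120941e-02,  4.86560888e-02, -9.92414105e-02,
        1.15707329e-01, -5.85423974e-02,  2.59162268e-05]), 'joint_torque': array([ 6.69038600e-04, -8.65827656e+01,  6.79420251e-01, -4.35639846e+01,
        1.90301822e-02,  4.97918270e-03,  2.87618015e-06]), 'position': array([0.19702242, 0.59289579, 0.30333615]), 'tcp_rot': array([[-2.80941507e-04,  3.15382229e-01,  9.48964683e-01],
       [-1.06673471e-03,  9.48964086e-01, -3.15382347e-01],
       [-9.99999392e-01, -1.10089755e-03,  6.98257691e-05]]), 'contact_force': array([-0.30041644, -0.52334819, -0.2579252 ]), 'moment': array([ 0.04378739, -0.01224454, -0.00576111]), 'gripper_width': 0.08576026243747581}
```

View pics/top0.png

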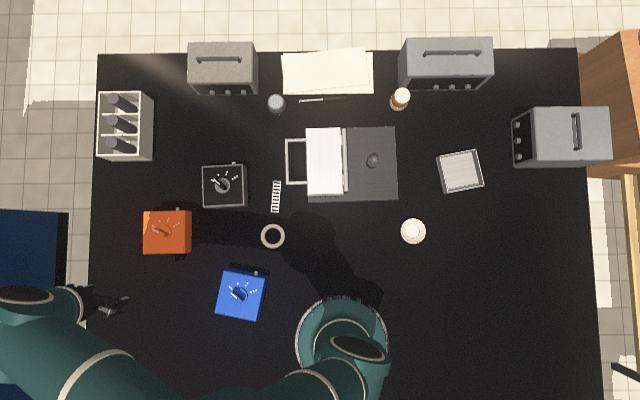

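View pics/scene0.png

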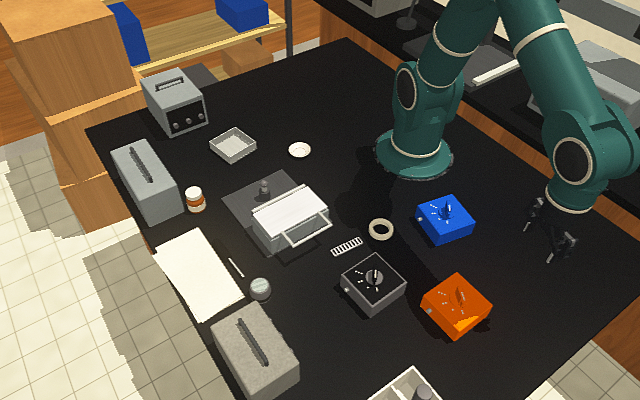

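```bash
python3 - <<'E'
from h import *
t=load('top')['color'][:,:,::-1];s=load('scene')['color'][:,:,::-1]
def cr(im,u,v,w,h): return cv2.resize(im[v:v+h,u:u+w],(400,300),interpolation=cv2.INTER_CUBIC)
m=np.vstack([np.hstack([cr(t,275,115,132,99),cr(t,192,156,64,48)]),np.hstack([cr(s,215,160,132,99),cr(s,335,245,80,60)])])
cv2.imwrite('pics/crop1.png',m)
c=load('top')
for n,u,v,z in[('origin?',342,340,0)]: print(n,onz(c,u,v,z))
E
```

```text
origin? [ 0.00668671 -0.00193604  0.        ]
```

View pics/crop1.png

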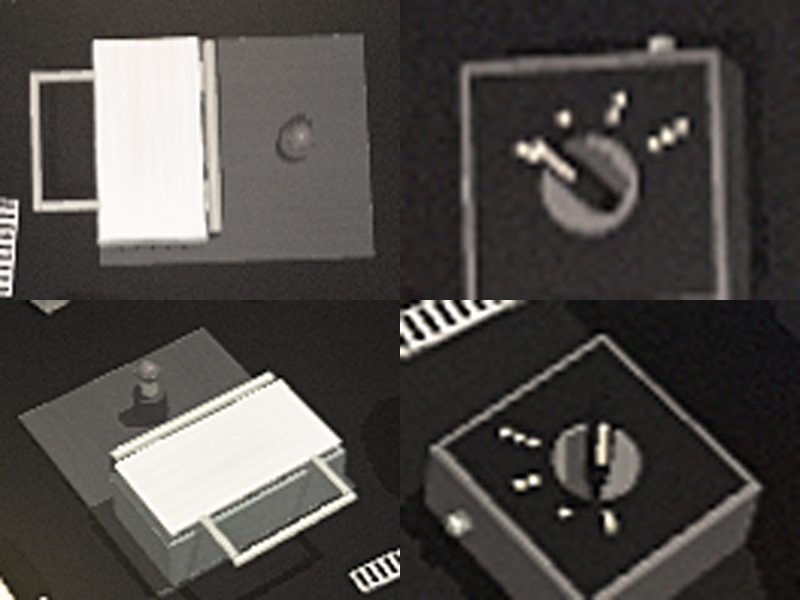

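```bash
python3 - <<'E'
from h import *
t=load('top');s=load('scene')
f=lambda x,y,u0,v0,k:(u0+(x+.5)/k-.5,v0+(y+.5)/k-.5)
A=lambda x,y:f(x,y,275,115,400/132)
B=lambda x,y:f(x-400,y,192,156,6.25)
C=lambda x,y:f(x,y-300,215,160,400/132)
D=lambda x,y:f(x-400,y-300,335,245,5)
def tri(p,q):
    o1,d1=ray(t,*p);o2,d2=ray(s,*q);k=np.linalg.lstsq(np.c_[d1,-d2],o2-o1,rcond=None)[0]
    a,b=o1+k[0]*d1,o2+k[1]*d2;return ((a+b)/2).round(4),np.linalg.norm(a-b).round(4)
P=lambda n,v:print(n,np.round(v,4))
print('--cover corners z=.089 top/scene/tri')
for p,q in[((93,38),(343,443)),((199,37),(None)),((208,243),(113,465)),((99,243),(167,534))] if 0 else []:pass
tc=[(93,38),(208,243),(99,243),(199,37)]
for x in tc:P(('top',x),onz(t,*A(*x),.089))
for x in[(274,378),(343,443),(167,534),(113,465)]:P(('sc',x),onz(s,*C(*x),.089))
print('bar z=.085')
for x in[(36,72),(37,212)]:P('top',onz(t,*A(*x),.085))
for x in[(356,494),(238,562)]:P('sc',onz(s,*C(*x),.085))
print('tri',tri(A(36,72),C(356,494)) , tri(A(37,212),C(238,562)))
print('base z=.008')
for x in[(362,34),(374,256)]:P('top',onz(t,*A(*x),.008))
for x in[(20,416),(204,328)]:P('sc',onz(s,*C(*x),.008))
print('dome tri',tri(A(296,137),C(150,373)))
print('ctrl top z=.06')
for x in[(464,63),(714,55)]:P('top',onz(t,*B(*x),.06))
for x in[(602,337),(757,487),(432,448)]:P('sc',onz(s,*D(*x),.06))
print('disc');P('top',onz(t,*B(590,185),.064));P('sc',onz(s,*D(597,462),.064))
print('marks')
for x in[(522,150),(563,118),(616,107),(668,133)]:P('top',onz(t,*B(*x),.06))
for x in[(610,522),(565,513),(527,484),(520,437)]:P('sc',onz(s,*D(*x),.06))
print('line');
for x in[(538,146),(573,178)]:P('top',onz(t,*B(*x),.098))
for x in[(603,427),(601,462)]:P('sc',onz(s,*D(*x),.098))
E
```

```text
--cover corners z=.089 top/scene/tri
('top', (93, 38)) [0.6579 0.1022 0.089 ]
('top', (208, 243)) [ 0.4512 -0.0087  0.089 ]
('top', (99, 243)) [0.4525 0.0982 0.089 ]
('top', (199, 37)) [ 0.6575 -0.0035  0.089 ]
('sc', (274, 378)) [ 0.4654 -0.01    0.089 ]
('sc', (343, 443)) [0.4588 0.1023 0.089 ]
('sc', (167, 534)) [0.6608 0.101  0.089 ]
('sc', (113, 465)) [ 0.6605 -0.001   0.089 ]
bar z=.085
top [0.6251 0.1597 0.085 ]
top [0.4844 0.1593 0.085 ]
sc [0.4845 0.1594 0.085 ]
sc [0.6222 0.163  0.085 ]
tri (array([0.5664, 0.185 , 0.1851]), np.float64(0.0969)) (array([ 0.5413,  0.1364, -0.0095]), np.float64(0.1114))
base z=.008
top [ 0.6803 -0.1827  0.008 ]
top [ 0.442 -0.188  0.008]
sc [ 0.6809 -0.182   0.008 ]
sc [ 0.4444 -0.1856  0.008 ]
dome tri (array([ 0.5593, -0.1009,  0.0728]), np.float64(0.0029))
ctrl top z=.06
top [0.5494 0.4232 0.06  ]
top [0.5517 0.3    0.06  ]
sc [0.4324 0.2959 0.06  ]
sc [0.4268 0.4199 0.06  ]
sc [0.5567 0.3005 0.06  ]
disc
top [0.4877 0.3593 0.064 ]
sc [0.49   0.3603 0.064 ]
marks
top [0.5058 0.394  0.06  ]
top [0.5214 0.374  0.06  ]
top [0.5265 0.348  0.06  ]
top [0.5133 0.3223 0.06  ]
sc [0.5063 0.3915 0.06  ]
sc [0.5226 0.3736 0.06  ]
sc [0.5282 0.3479 0.06  ]
sc [0.5126 0.3222 0.06  ]
line
top [0.5027 0.3753 0.098 ]
top [0.4872 0.3585 0.098 ]
sc [0.4902 0.3601 0.098 ]
sc [0.5051 0.3763 0.098 ]
```

```bash
cat >> h.py <<'E'
def go(p,yaw):  # TCP target world, tool-y heading deg from world (mod 180)
    s=env.state();R=s['tcp_rot'];d=R.T@(np.array(p)-s['position'])*100
    h=np.degrees(np.arctan2(R[1,1],R[0,1]));t=-((yaw-h+90)%180-90)
    print('shift cm',d.round(2),'turn',round(t,2),'| pos',s['position'].round(4),'F',s['contact_force'].round(2),'q7',s['joint_positions'][6].round(1),'t',round(s['clock'],2))
E
python3 -c "
from h import *
go((.5545,.161,.30),90.8)"
```

```text
shift cm [  0.37 -29.71  47.54] turn -19.18 | pos [0.197  0.5929 0.3033] F [-0.3  -0.52 -0.26] q7 -3.0 t 0.1
```

Request:
jog_arm(
  motion=[
    [[0,-2,3.2],-2],
    [[0,-4.5,7.2],-5],
    [[0,-7,11.2],-8],
    [[0,-9.5,15.2],-11],
    [[0,-12,19.2],-14],
    [[0,-14.5,23.2],-17],
    [[0,-17,27.2],-19],
    [[0,-19,30.4],-19],
  ],
  gripper=0.55,
)

```text
clock: 0.77
position: [0.4079, 0.3372, 0.3035]
tcp_rot: [[-0.0, -0.013, 1.0], [-0.001, 1.0, 0.013], [-1.0, -0.001, -0.0]]
contact_force: [1.3, 1.7, -1.4]
gripper_width: 0.047
```

```bash
python3 -c "
from h import *
go((.5545,.161,.20),90.8)"
```

```text
shift cm [ 10.36 -17.81  14.43] turn -0.03 | pos [0.4079 0.3372 0.3035] F [ 1.27  1.71 -1.37] q7 49.0 t 0.77
```

Request:
jog_arm(
  motion=[
    [[1.5,-3,2.4],0],
    [[3,-6,4.9],0],
    [[4.5,-9,7.3],0],
    [[6,-12,9.7],0],
    [[7.5,-14.5,11.8],0],
    [[9,-16.5,13.4],0],
    [[10.3,-17.8,14.4],0],
    [[10.3,-17.8,14.4],0],
  ],
)

```text
clock: 1.43
position: [0.555, 0.1571, 0.1979]
tcp_rot: [[-0.003, -0.009, 1.0], [-0.004, 1.0, 0.009], [-1.0, -0.004, -0.003]]
contact_force: [-0.9, -1.2, -0.1]
gripper_width: 0.0466
```

```bash
python3 - <<'E'
from h import *
go((.5545,.161,.139),90.8)
t=shot('top');s=shot('scene')
t=t['color'][:,:,::-1];s=s['color'][:,:,::-1]
def cr(im,u,v,w,h): return cv2.resize(im[v:v+h,u:u+w],(400,300),interpolation=cv2.INTER_CUBIC)
cv2.imwrite('pics/c2.png',np.hstack([cr(t,245,115,132,99),cr(s,255,160,132,99)]))
E
```

```text
shift cm [ 5.89  0.42 -0.03] turn -0.29 | pos [0.555  0.1571 0.1979] F [-0.86 -1.25 -0.14] q7 76.3 t 1.43
```

View pics/c2.png

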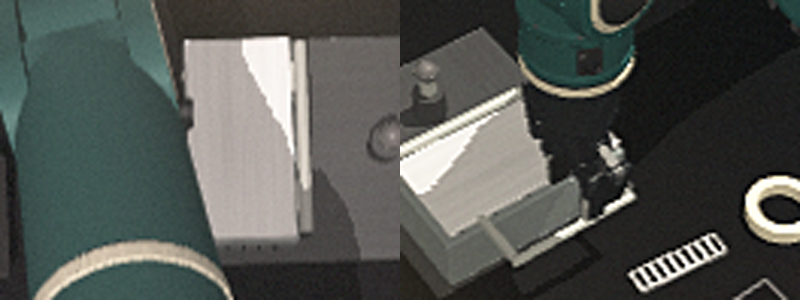

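Request:
jog_arm(
  motion=[
    [[0.5,0.3,0],0],
    [[1.5,0.4,0],0],
    [[2.7,0.4,0],0],
    [[4,0.4,0],0],
    [[5,0.4,0],0],
    [[5.7,0.4,0],0],
    [[5.9,0.4,0],0],
    [[5.9,0.4,0],0],
  ],
)

```text
clock: 2.2
position: [0.5536, 0.1647, 0.1404]
tcp_rot: [[-0.003, -0.013, 1.0], [-0.002, 1.0, 0.013], [-1.0, -0.002, -0.003]]
contact_force: [0.2, -0.3, -0.1]
gripper_width: 0.0466
```

```bash
python3 - <<'E'
from h import *
go((.5545,.161,.139),90.8)
s=shot('scene');print(proj(s,(.5545,.161,.085)))
cv2.imwrite('pics/c3.png',cv2.resize(s['color'][160:235,260:360,::-1],(800,600),interpolation=cv2.INTER_CUBIC))
E
```

```text
shift cm [ 0.14 -0.37  0.08] turn -0.08 | pos [0.5536 0.1647 0.1404] F [ 0.16 -0.31 -0.08] q7 76.6 t 2.2
[312.70544186 234.79471832]
```

View pics/c3.png

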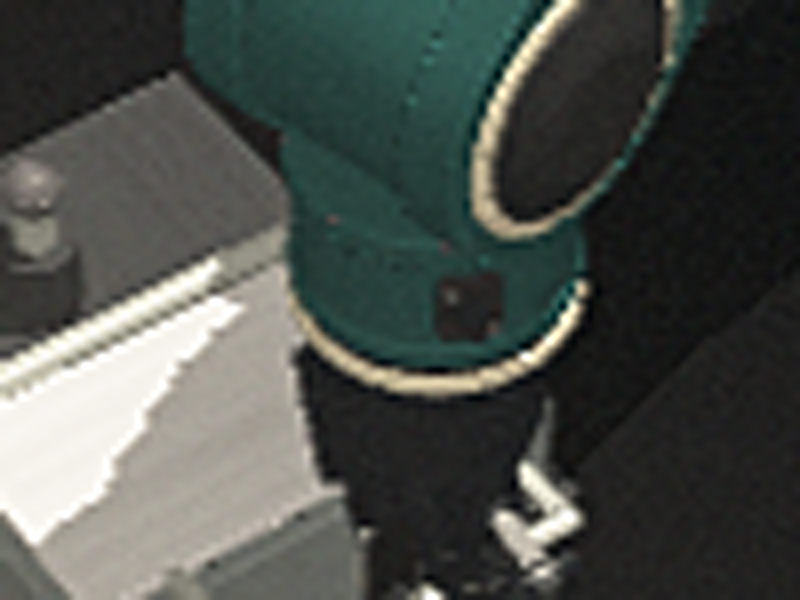

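Request:
jog_arm(
  motion=[
    [[0.1,-0.2,0.1],0],
    [[0.1,-0.35,0.1],0],
    [[0.1,-0.35,0.1],0],
    [[0.1,-0.35,0.1],0],
  ],
)

```text
clock: 2.58
position: [0.5551, 0.1611, 0.1403]
tcp_rot: [[-0.001, -0.012, 1.0], [-0.001, 1.0, 0.012], [-1.0, -0.001, -0.001]]
contact_force: [-0.4, 0.0, 0.6]
gripper_width: 0.0469
```

Request:
jog_arm(
  motion=[
    [[0,0,0],0],
    [[0,0,0],0],
    [[0,0,0],0],
    [[0,0,0],0],
    [[0,0,0],0],
    [[0,0,0],0],
  ],
  gripper=0.0,
)

```text
clock: 3.08
position: [0.5551, 0.1603, 0.1405]
tcp_rot: [[-0.002, -0.012, 1.0], [-0.002, 1.0, 0.012], [-1.0, -0.002, -0.002]]
contact_force: [-1.8, -5.3, 5.6]
gripper_width: 0.0077
```

```bash
python3 - <<'E'
from h import *
go((.5545,.161,.139),90.8); print(env.state()['gripper_width'],env.state()['moment'])
E
```

```text
shift cm [ 0.15  0.07 -0.06] turn -0.13 | pos [0.5551 0.1603 0.1405] F [-1.81 -5.26  5.6 ] q7 77.0 t 3.08
0.007734194074625361 [-1.03898116  0.41846441  0.03304271]
```

Request:
jog_arm(
  motion=[
    [[0,0,0],0],
    [[0,0,0],0],
    [[0,0,0],0],
  ],
)

```text
clock: 3.33
position: [0.5551, 0.1603, 0.1406]
tcp_rot: [[-0.002, -0.012, 1.0], [-0.002, 1.0, 0.012], [-1.0, -0.002, -0.002]]
contact_force: [-1.1, -1.2, 2.6]
gripper_width: 0.0078
```

```bash
python3 - <<'E'
from h import *
go((.5545,.161,.139),90.8); print(env.state()['gripper_width'],env.state()['moment'])
E
```

```text
shift cm [ 0.16  0.08 -0.06] turn -0.13 | pos [0.5551 0.1603 0.1406] F [-1.13 -1.17  2.64] q7 77.0 t 3.33
0.00782702398240925 [-0.21244493  0.22098905  0.07581538]
```

Request:
jog_arm(
  motion=[
    [[-0.5,0,0],0],
    [[-1.4,-0.06,0],0],
    [[-2.27,-0.15,0],0],
    [[-3.13,-0.28,0],0],
    [[-3.99,-0.46,0],0],
    [[-4.84,-0.68,0],0],
    [[-5.17,-0.78,0],0],
    [[-5.17,-0.78,0],0],
  ],
)

```text
clock: 4.0
position: [0.5553, 0.1525, 0.1932]
tcp_rot: [[-0.001, -0.011, 1.0], [-0.002, 1.0, 0.011], [-1.0, -0.002, -0.001]]
contact_force: [0.2, 1.5, -3.0]
gripper_width: 0.0078
```

```bash
cat > sw.py <<'E'
from h import *
import sys
H=np.array([.0,-.0147,.0850+.0556-.0])  # TCP-centre of swing (y,z)
def arc(ths,R=.175):
    s=env.state();p=s['position'];Rm=s['tcp_rot']
    th=np.arctan2(p[2]-H[2],p[1]-H[1]);r=np.hypot(p[2]-H[2],p[1]-H[1])
    print('th',th.round(3),'r',r.round(4),'pos',p.round(4),'F',s['contact_force'].round(1),'w',round(s['gripper_width'],4),'t',round(s['clock'],2),'M',s['moment'].round(2))
    for t in ths:
        q=np.array([p[0]-.014*R*(np.cos(t)-np.cos(th)),H[1]+R*np.cos(t),H[2]+R*np.sin(t)])
        print(round(t,3),(Rm.T@(q-p)*100).round(2))
if __name__=='__main__':
    a=list(map(float,sys.argv[1:])); arc(a)
E
python3 sw.py .38 .48 .58 .68 .78 .88 .95
```

```text
th 0.305 r 0.1753 pos [0.5553 0.1525 0.1932] F [ 0.2  1.5 -3. ] w 0.0078 t 4.0 M [0.31 0.06 0.07]
0.38 [-1.23 -0.47 -0.  ]
0.48 [-2.82 -1.2  -0.  ]
0.58 [-4.32 -2.09  0.  ]
0.68 [-5.73 -3.13  0.  ]
0.78 [-7.04 -4.29  0.  ]
0.88 [-8.21 -5.59  0.  ]
0.95 [-8.96 -6.56  0.01]
```

Request:
jog_arm(
  motion=[
    [[-1.2,-0.45,0],0],
    [[-2.8,-1.2,0],0],
    [[-4.3,-2.1,0],0],
    [[-5.7,-3.1,0],0],
    [[-7.0,-4.3,0],0],
    [[-8.2,-5.6,0],0],
    [[-8.95,-6.55,0],0],
    [[-8.95,-6.55,0],0],
  ],
)

```text
clock: 4.67
position: [0.5565, 0.0882, 0.2857]
tcp_rot: [[0.002, -0.012, 1.0], [0.002, 1.0, 0.012], [-1.0, 0.002, 0.002]]
contact_force: [-6.9, 14.8, 15.5]
gripper_width: 0.0074
```

```bash
python3 sw.py 1.03 1.13 1.23 1.33 1.43 1.53 1.6
```

```text
th 0.954 r 0.1779 pos [0.5565 0.0882 0.2857] F [-6.9 14.8 15.5] w 0.0074 t 4.67 M [3.49 1.43 0.1 ]
1.03 [-0.49 -1.28  0.  ]
1.13 [-1.32 -2.82  0.01]
1.23 [-1.99 -4.43  0.01]
1.33 [-2.5  -6.11  0.01]
1.43 [-2.83 -7.82  0.02]
1.53 [-2.99 -9.57  0.02]
1.6 [ -3.   -10.79   0.02]
```

Request:
jog_arm(
  motion=[
    [[0.15,-0.1,0],0],
    [[0.15,-0.1,0],0],
  ],
)

```text
clock: 4.83
position: [0.5564, 0.0889, 0.2852]
tcp_rot: [[0.002, -0.014, 1.0], [0.005, 1.0, 0.014], [-1.0, 0.005, 0.002]]
contact_force: [-5.5, 10.7, 9.2]
gripper_width: 0.0076
```

```bash
python3 sw.py 1.0 1.07 1.14 1.21 1.28 1.33 1.35
```

```text
th 0.949 r 0.1778 pos [0.5564 0.0889 0.2852] F [-5.5 10.7  9.2] w 0.0076 t 4.83 M [2.44 1.16 0.07]
1.0 [-0.27 -0.9  -0.  ]
1.07 [-0.91 -1.95  0.  ]
1.14 [-1.46 -3.05  0.  ]
1.21 [-1.94 -4.17  0.  ]
1.28 [-2.34 -5.33  0.01]
1.33 [-2.57 -6.18  0.01]
1.35 [-2.65 -6.52  0.01]
```

```bash
sed -i 's/R=.175/R=.179/' sw.py; python3 sw.py 1.0 1.07 1.14 1.21 1.28 1.33 1.35
```

```text
th 0.949 r 0.1778 pos [0.5564 0.0889 0.2852] F [-5.5 10.7  9.2] w 0.0076 t 4.83 M [2.44 1.16 0.07]
1.0 [-0.61 -0.69  0.  ]
1.07 [-1.26 -1.76  0.  ]
1.14 [-1.82 -2.88  0.01]
1.21 [-2.31 -4.03  0.01]
1.28 [-2.72 -5.22  0.01]
1.33 [-2.96 -6.08  0.01]
1.35 [-3.04 -6.43  0.01]
```

Request:
jog_arm(
  motion=[
    [[-0.6,-0.7,-0.05],0],
    [[-1.25,-1.75,-0.1],0],
    [[-1.8,-2.9,-0.1],0],
    [[-2.3,-4.0,-0.1],0],
    [[-2.7,-5.2,-0.1],0],
    [[-2.95,-6.1,-0.1],0],
    [[-3.05,-6.4,-0.1],0],
    [[-3.05,-6.4,-0.1],0],
  ],
)

```text
clock: 5.5
position: [0.5573, 0.0244, 0.3169]
tcp_rot: [[0.006, -0.013, 1.0], [0.006, 1.0, 0.013], [-1.0, 0.006, 0.006]]
contact_force: [4.3, 4.4, 9.4]
gripper_width: 0.0076
```

```bash
python3 sw.py 1.42 1.50 1.58 1.66 1.73 1.78 1.8
```

```text
th 1.352 r 0.1805 pos [0.5573 0.0244 0.3169] F [4.3 4.4 9.4] w 0.0076 t 5.5 M [ 1.04 -0.83  0.05]
1.42 [-0.08 -1.22  0.  ]
1.5 [-0.24 -2.64  0.  ]
1.58 [-0.3  -4.08  0.01]
1.66 [-0.23 -5.51  0.01]
1.73 [-0.09 -6.75  0.01]
1.78 [ 0.07 -7.63  0.01]
1.8 [ 0.15 -7.98  0.01]
```

Request:
jog_arm(
  motion=[
    [[-0.1,-1.2,0.05],0],
    [[-0.25,-2.6,0.1],0],
    [[-0.3,-3.6,0.1],0],
    [[-0.3,-3.9,0.1],0],
    [[-0.3,-3.9,0.1],0],
    [[-0.3,-3.9,0.1],0],
  ],
)

```text
clock: 6.0
position: [0.5583, -0.0148, 0.3203]
tcp_rot: [[0.005, -0.013, 1.0], [0.006, 1.0, 0.012], [-1.0, 0.006, 0.005]]
contact_force: [-11.0, 1.1, 13.9]
gripper_width: 0.0073
```

```bash
python3 sw.py; python3 -c "
from h import *
go((.557,-.0147,.307),90.8)"
```

```text
th 1.571 r 0.1797 pos [ 0.5583 -0.0148  0.3203] F [-11.    1.1  13.9] w 0.0073 t 6.0 M [0.35 2.38 0.18]
shift cm [ 1.33  0.   -0.13] turn -0.08 | pos [ 0.5583 -0.0148  0.3203] F [-11.     1.06  13.92] q7 93.6 t 6.0
```

Request:
jog_arm(
  motion=[
    [[0,0,0],0],
    [[0,0,0],0],
    [[0,0,0],0],
    [[0,0,0],0],
  ],
  gripper=0.2,
)

```text
clock: 6.33
position: [0.5584, -0.0148, 0.3202]
tcp_rot: [[0.005, -0.013, 1.0], [0.006, 1.0, 0.013], [-1.0, 0.006, 0.005]]
contact_force: [0.0, 1.0, 0.1]
gripper_width: 0.0171
```

```bash
python3 sw.py; python3 -c "
from h import *
go((.557,-.0147,.307),90.8)
s=shot('scene')
cv2.imwrite('pics/c4.png',cv2.resize(s['color'][90:240,200:400,::-1],(800,600),interpolation=cv2.INTER_CUBIC))"
```

```text
th 1.571 r 0.1796 pos [ 0.5584 -0.0148  0.3202] F [0.  1.  0.1] w 0.0171 t 6.33 M [-0.04  0.01 -0.01]
shift cm [ 1.32  0.   -0.14] turn -0.08 | pos [ 0.5584 -0.0148  0.3202] F [0.02 0.99 0.09] q7 93.6 t 6.33
```

View pics/c4.png

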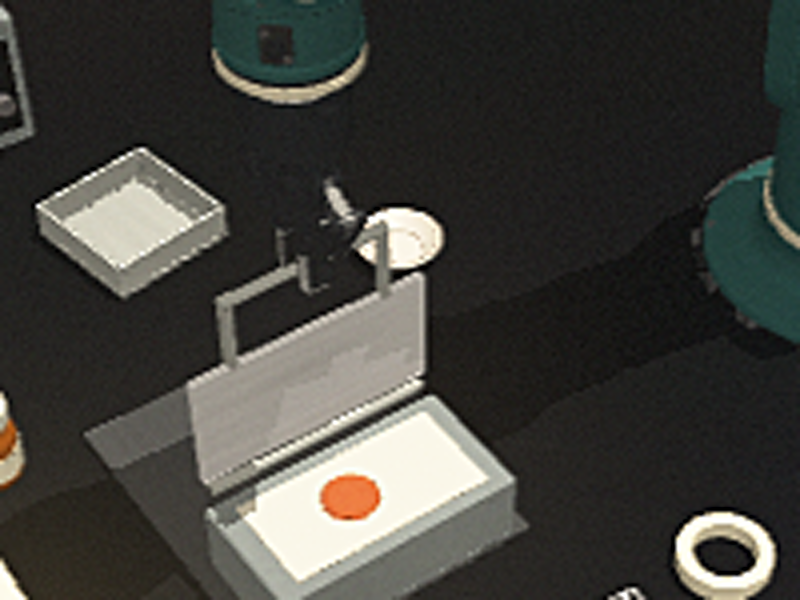

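The picture shows the cover upright, its bar caged in the fingers at about (277,156) and the lamp window uncovered. I'll lower the tool to take the bar higher in the pads, then grip again.

Request:
jog_arm(
  motion=[
    [[0.3,0,0],0],
    [[0.7,0,0],0],
    [[1.1,0,0],0],
    [[1.3,0,0],0],
    [[1.3,0,0],0],
  ],
)

```text
clock: 6.8
position: [0.5582, -0.0147, 0.3064]
tcp_rot: [[0.004, -0.013, 1.0], [0.006, 1.0, 0.012], [-1.0, 0.006, 0.004]]
contact_force: [-0.0, 0.1, -0.0]
gripper_width: 0.017
```

Request:
jog_arm(
  motion=[
    [[0,0,0],0],
    [[0,0,0],0],
    [[0,0,0],0],
    [[0,0,0],0],
    [[0,0,0],0],
  ],
  gripper=0.0,
)

```text
clock: 7.22
position: [0.5582, -0.0147, 0.3066]
tcp_rot: [[0.004, -0.013, 1.0], [0.006, 1.0, 0.013], [-1.0, 0.006, 0.005]]
contact_force: [-0.8, -0.2, 2.0]
gripper_width: 0.0082
```

```bash
sed -i 's/^H=.*/H=np.array([0,-.0147,.1320])/; s/R=.179/R=.175/' sw.py; python3 sw.py 1.65 1.73 1.81 1.89 1.97 2.03 2.05
```

```text
th 1.571 r 0.1746 pos [ 0.5582 -0.0147  0.3066] F [-0.8 -0.2  2. ] w 0.0082 t 7.22 M [-0.04  0.15  0.11]
1.65 [ 0.   -1.38  0.  ]
1.73 [ 0.16 -2.78  0.  ]
1.81 [ 0.43 -4.15  0.  ]
1.89 [ 0.81 -5.5   0.  ]
1.97 [ 1.29 -6.81  0.  ]
2.03 [ 1.72 -7.77  0.  ]
2.05 [ 1.88 -8.08  0.  ]
```

```bash
sed -i 's/H\[2\]+R\*np.sin(t)\])/H[2]+R*np.sin(t)+.005*(t-1.571)])/; s/th=np.arctan2(p\[2\]-H\[2\],p\[1\]-H\[1\])/th=np.arccos(np.clip((p[1]-H[1])\/R,-1,1)); print("zoff mm",1e3*(p[2]-H[2]-R*np.sin(th)))/' sw.py; python3 sw.py 1.62 1.69 1.77 1.85 1.93 1.99 2.02
```

```text
zoff mm -0.44169277823505326
th 1.571 r 0.1746 pos [ 0.5582 -0.0147  0.3066] F [-0.8 -0.2  2. ] w 0.0082 t 7.22 M [-0.04  0.15  0.11]
1.62 [-0.05 -0.86  0.  ]
1.69 [ 0.01 -2.08  0.  ]
1.77 [ 0.18 -3.46  0.  ]
1.85 [ 0.47 -4.83  0.  ]
1.93 [ 0.86 -6.16  0.  ]
1.99 [ 1.22 -7.13  0.  ]
2.02 [ 1.42 -7.61  0.  ]
```

Request:
jog_arm(
  motion=[
    [[-0.05,-0.85,0],0],
    [[0,-2.1,0],0],
    [[0.2,-3.5,0],0],
    [[0.45,-4.8,0],0],
    [[0.85,-6.15,0],0],
    [[1.2,-7.1,0],0],
    [[1.4,-7.6,0],0],
    [[1.4,-7.6,0],0],
  ],
)

```text
clock: 7.88
position: [0.5596, -0.0913, 0.291]
tcp_rot: [[0.005, -0.012, 1.0], [0.007, 1.0, 0.012], [-1.0, 0.007, 0.005]]
contact_force: [8.9, 4.3, -10.9]
gripper_width: 0.0082
```

```bash
python3 sw.py 2.07 2.13 2.2 2.27 2.34 2.39 2.42
```

```text
zoff mm 1.7046637091759909
th 2.024 r 0.1765 pos [ 0.5596 -0.0913  0.291 ] F [  8.9   4.3 -10.9] w 0.0082 t 7.88 M [ 1.35 -1.69  0.06]
2.07 [ 0.29 -0.72  0.  ]
2.13 [ 0.78 -1.63 -0.  ]
2.2 [ 1.42 -2.65 -0.  ]
2.27 [ 2.14 -3.62 -0.  ]
2.34 [ 2.92 -4.53 -0.  ]
2.39 [ 3.51 -5.15 -0.01]
2.42 [ 3.88 -5.51 -0.01]
```

```bash
sed -i 's/+.005\*(t-1.571)/+0*t/' sw.py; python3 sw.py 2.07 2.13 2.2 2.27 2.34 2.39 2.42
```

```text
zoff mm 1.7046637091759909
th 2.024 r 0.1765 pos [ 0.5596 -0.0913  0.291 ] F [  8.9   4.3 -10.9] w 0.0082 t 7.88 M [ 1.35 -1.69  0.06]
2.07 [ 0.54 -0.72 -0.  ]
2.13 [ 1.06 -1.63 -0.  ]
2.2 [ 1.74 -2.65 -0.  ]
2.27 [ 2.49 -3.62 -0.  ]
2.34 [ 3.3  -4.54 -0.01]
2.39 [ 3.92 -5.15 -0.01]
2.42 [ 4.31 -5.51 -0.01]
```

Request:
jog_arm(
  motion=[
    [[0.4,-0.6,0],0],
    [[1.0,-1.6,0.05],0],
    [[1.7,-2.65,0.05],0],
    [[2.45,-3.6,0.05],0],
    [[3.25,-4.5,0.05],0],
    [[3.85,-5.1,0.05],0],
    [[4.25,-5.5,0.05],0],
    [[4.25,-5.5,0.05],0],
  ],
)

```text
clock: 8.55
position: [0.5608, -0.1471, 0.2473]
tcp_rot: [[0.004, -0.011, 1.0], [0.006, 1.0, 0.011], [-1.0, 0.006, 0.004]]
contact_force: [-0.6, -3.4, 1.5]
gripper_width: 0.0077
```

```bash
python3 sw.py 2.45 2.49 2.53 2.57 2.61 2.64 2.65
```

```text
zoff mm 0.8282261911355254
th 2.429 r 0.1755 pos [ 0.5608 -0.1471  0.2473] F [-0.6 -3.4  1.5] w 0.0077 t 8.55 M [-0.63  0.19  0.06]
2.45 [ 0.37 -0.24 -0.  ]
2.49 [ 0.91 -0.68 -0.  ]
2.53 [ 1.47 -1.1  -0.  ]
2.57 [ 2.05 -1.49 -0.  ]
2.61 [ 2.65 -1.86 -0.01]
2.64 [ 3.1  -2.13 -0.01]
2.65 [ 3.25 -2.21 -0.01]
```

```bash
python3 sw.py 2.46 2.51 2.57 2.63 2.69 2.74 2.77
```

```text
zoff mm 0.8282261911355254
th 2.429 r 0.1755 pos [ 0.5608 -0.1471  0.2473] F [-0.6 -3.4  1.5] w 0.0077 t 8.55 M [-0.63  0.19  0.06]
2.46 [ 0.5  -0.35 -0.  ]
2.51 [ 1.19 -0.89 -0.  ]
2.57 [ 2.05 -1.49 -0.  ]
2.63 [ 2.95 -2.04 -0.01]
2.69 [ 3.88 -2.53 -0.01]
2.74 [ 4.67 -2.9  -0.01]
2.77 [ 5.15 -3.1  -0.01]
```

Request:
jog_arm(
  motion=[
    [[0.5,-0.35,0],0],
    [[1.2,-0.9,0],0],
    [[2.05,-1.5,0],0],
    [[2.95,-2.05,0],0],
    [[3.85,-2.5,0],0],
    [[4.65,-2.9,0],0],
    [[5.1,-3.05,0],0],
    [[5.1,-3.05,0],0],
  ],
)

```text
clock: 9.22
position: [0.5613, -0.1779, 0.1949]
tcp_rot: [[0.004, -0.01, 1.0], [0.006, 1.0, 0.01], [-1.0, 0.006, 0.004]]
contact_force: [-0.1, -5.0, -0.5]
gripper_width: 0.0082
```

```bash
python3 sw.py 2.80 2.83 2.86
```

```text
zoff mm -0.3814480488156108
th 2.772 r 0.1749 pos [ 0.5613 -0.1779  0.1949] F [-0.1 -5.  -0.5] w 0.0082 t 9.22 M [-0.98  0.02  0.16]
2.8 [ 0.42 -0.17 -0.  ]
2.83 [ 0.92 -0.35 -0.  ]
2.86 [ 1.42 -0.5  -0.  ]
```

Request:
jog_arm(
  motion=[
    [[0.25,-0.1,0],0],
    [[0.5,-0.2,0],0],
    [[0.8,-0.3,0],0],
    [[1.1,-0.4,0],0],
    [[1.3,-0.45,0],0],
    [[1.4,-0.45,0],0],
    [[1.4,-0.45,0],0],
  ],
)

```text
clock: 9.8
position: [0.5614, -0.1827, 0.1807]
tcp_rot: [[0.004, -0.01, 1.0], [0.005, 1.0, 0.01], [-1.0, 0.005, 0.004]]
contact_force: [-0.1, -6.3, 1.4]
gripper_width: 0.008
```

```bash
python3 sw.py 2.89 2.92 2.95 2.98; python3 - <<'E'
from h import *
t=load('top')
F=[]
for i in range(6): s=env.camera('top'); F.append(env.state()['contact_force'])
print(np.array(F).round(2))
E
```

```text
zoff mm -0.3432349886161104
th 2.857 r 0.1749 pos [ 0.5614 -0.1827  0.1807] F [-0.1 -6.3  1.4] w 0.008 t 9.8 M [-0.81  0.06  0.14]
2.89 [ 0.51 -0.15 -0.  ]
2.92 [ 1.02 -0.28 -0.  ]
2.95 [ 1.54 -0.39 -0.  ]
2.98 [ 2.05 -0.48 -0.01]
[[-0.71 -5.82  0.09]
 [-1.46 -5.31  0.62]
 [-0.72 -5.94  1.04]
 [ 0.09 -6.08  0.96]
 [-0.22 -5.96 -0.08]
 [ 0.66 -5.57 -0.19]]
```

Request:
jog_arm(
  motion=[
    [[0.15,-0.1,0],0],
    [[0.3,-0.2,0],0],
    [[0.45,-0.25,0],0],
    [[0.5,-0.27,0],0],
    [[0.5,-0.27,0],0],
  ],
)

```text
clock: 10.52
position: [0.5614, -0.1846, 0.1753]
tcp_rot: [[0.003, -0.011, 1.0], [0.006, 1.0, 0.011], [-1.0, 0.006, 0.003]]
contact_force: [-0.9, 6.9, -5.1]
gripper_width: 0.0081
```

```bash
cat > fz.py <<'E'
from h import *
import sw,sys
F=[]
for i in range(6): env.camera('top'); F.append(env.state()['contact_force'])
print('Fmean',np.mean(F,0).round(2)); sw.arc(list(map(float,sys.argv[1:])))
E
python3 fz.py 2.92 2.95 2.98
```

```text
Fmean [-0.55  5.86 -4.52]
zoff mm 1.3564415944991859
th 2.898 r 0.1753 pos [ 0.5614 -0.1845  0.1755] F [ 0.1  5.3 -4.2] w 0.0082 t 10.82 M [1.07 0.14 0.07]
2.92 [ 0.51 -0.09 -0.  ]
2.95 [ 1.02 -0.2  -0.  ]
2.98 [ 1.54 -0.3  -0.  ]
```

Request:
jog_arm(
  motion=[
    [[0.15,-0.05,0],0],
    [[0.3,-0.1,0],0],
    [[0.45,-0.13,0],0],
    [[0.5,-0.14,0],0],
    [[0.5,-0.14,0],0],
  ],
)

```text
clock: 11.23
position: [0.5614, -0.1858, 0.1703]
tcp_rot: [[0.003, -0.011, 1.0], [0.006, 1.0, 0.011], [-1.0, 0.006, 0.003]]
contact_force: [-0.2, 4.9, -3.8]
gripper_width: 0.0086
```

```bash
python3 fz.py 2.95 2.98 3.01
```

```text
Fmean [-0.36  5.02 -3.33]
zoff mm 1.5751851561147945
th 2.929 r 0.1753 pos [ 0.5614 -0.1858  0.1705] F [-0.6  3.8 -3.9] w 0.0082 t 11.53 M [1.04 0.06 0.06]
2.95 [ 0.52 -0.08 -0.  ]
2.98 [ 1.04 -0.17 -0.  ]
3.01 [ 1.55 -0.25 -0.  ]
```

Request:
jog_arm(
  motion=[
    [[0.15,0,0],0],
    [[0.3,-0.02,0],0],
    [[0.45,-0.04,0],0],
    [[0.5,-0.04,0],0],
    [[0.5,-0.04,0],0],
  ],
)

```text
clock: 11.95
position: [0.5614, -0.1867, 0.1655]
tcp_rot: [[0.003, -0.01, 1.0], [0.006, 1.0, 0.01], [-1.0, 0.006, 0.003]]
contact_force: [-0.6, -1.4, -1.0]
gripper_width: 0.0083
```

```bash
cat > fz.py <<'E'
from h import *
F=[]
for i in range(5): env.camera('top'); F.append(env.state()['contact_force'])
s=env.state();p=s['position'];th=np.pi-np.arcsin((p[2]-.132)/.175);F=np.mean(F,0)
print('th',th.round(3),'F',F.round(2),'Ft(down)',(-F[1]*np.sin(th)+F[2]*np.cos(th)).round(2),'Frad',(F[1]*np.cos(th)+F[2]*np.sin(th)).round(2),'p',p.round(4),'yarc',(-.0147+.175*np.cos(th)).round(4))
E
python3 fz.py
```

```text
th 2.948 F [-0.76 -3.78 -0.7 ] Ft(down) 1.42 Frad 3.58 p [ 0.5614 -0.1867  0.1657] yarc -0.1864
```

Request:
jog_arm(
  motion=[
    [[0.15,-0.02,0],0],
    [[0.3,-0.05,0],0],
    [[0.45,-0.08,0],0],
    [[0.5,-0.08,0],0],
    [[0.5,-0.08,0],0],
  ],
)

```text
clock: 12.62
position: [0.5614, -0.1876, 0.1606]
tcp_rot: [[0.003, -0.01, 1.0], [0.006, 1.0, 0.01], [-1.0, 0.006, 0.003]]
contact_force: [-1.5, -3.8, -1.0]
gripper_width: 0.0079
```

```bash
python3 fz.py
```

```text
th 2.977 F [-1.17 -3.99 -0.33] Ft(down) 0.98 Frad 3.88 p [ 0.5614 -0.1876  0.1607] yarc -0.1873
```

Request:
jog_arm(
  motion=[
    [[0.2,-0.02,0],0],
    [[0.4,-0.05,0],0],
    [[0.6,-0.08,0],0],
    [[0.8,-0.1,0],0],
    [[1.0,-0.12,0],0],
    [[1.0,-0.12,0],0],
    [[1.0,-0.12,0],0],
  ],
)

```text
clock: 13.45
position: [0.5615, -0.1889, 0.1504]
tcp_rot: [[0.003, -0.01, 1.0], [0.005, 1.0, 0.01], [-1.0, 0.005, 0.003]]
contact_force: [-0.8, -5.5, -1.7]
gripper_width: 0.0081
```

```bash
python3 fz.py
```

```text
th 3.036 F [-0.67 -5.5  -1.63] Ft(down) 2.2 Frad 5.29 p [ 0.5614 -0.189   0.1505] yarc -0.1887
```

Request:
jog_arm(
  motion=[
    [[-0.1,0,0],0],
    [[-0.2,0,0],0],
    [[-0.2,0,0],0],
    [[-0.2,0,0],0],
  ],
)

```text
clock: 14.03
position: [0.5614, -0.1887, 0.1525]
tcp_rot: [[0.003, -0.011, 1.0], [0.005, 1.0, 0.011], [-1.0, 0.005, 0.003]]
contact_force: [-0.3, -2.2, -2.0]
gripper_width: 0.0081
```

```bash
python3 fz.py
```

```text
th 3.024 F [-1.05 -1.45 -2.  ] Ft(down) 2.16 Frad 1.21 p [ 0.5614 -0.1887  0.1525] yarc -0.1885
```

Request:
jog_arm(
  motion=[
    [[0.1,0,0],0],
    [[0.2,0,0],0],
    [[0.2,0,0],0],
    [[0.2,0,0],0],
  ],
)

```text
clock: 14.62
position: [0.5614, -0.1889, 0.1504]
tcp_rot: [[0.003, -0.01, 1.0], [0.005, 1.0, 0.01], [-1.0, 0.005, 0.003]]
contact_force: [-0.9, -4.8, -1.9]
gripper_width: 0.0079
```

```bash
python3 fz.py
```

```text
th 3.036 F [-0.9  -5.14 -1.71] Ft(down) 2.24 Frad 4.93 p [ 0.5614 -0.1889  0.1505] yarc -0.1887
```

Request:
jog_arm(
  motion=[
    [[0.2,-0.02,0],0],
    [[0.4,-0.05,0],0],
    [[0.6,-0.07,0],0],
    [[0.8,-0.09,0],0],
    [[1.0,-0.1,0],0],
    [[1.0,-0.1,0],0],
  ],
)

```text
clock: 15.37
position: [0.5614, -0.1898, 0.14]
tcp_rot: [[0.003, -0.01, 1.0], [0.005, 1.0, 0.01], [-1.0, 0.005, 0.003]]
contact_force: [-0.6, -3.0, -0.7]
gripper_width: 0.0077
```

```bash
python3 fz.py
```

```text
th 3.093 F [-1.31 -2.5  -1.28] Ft(down) 1.4 Frad 2.43 p [ 0.5614 -0.1898  0.1405] yarc -0.1895
```

Request:
jog_arm(
  motion=[
    [[0.15,0,0],0],
    [[0.3,-0.02,0],0],
    [[0.5,-0.03,0],0],
    [[0.5,-0.03,0],0],
  ],
)

```text
clock: 15.95
position: [0.5615, -0.19, 0.1352]
tcp_rot: [[0.003, -0.011, 1.0], [0.006, 1.0, 0.011], [-1.0, 0.005, 0.003]]
contact_force: [-2.0, -2.9, 0.4]
gripper_width: 0.0079
```

```bash
python3 fz.py
```

```text
th 3.122 F [-1.41 -2.09  0.28] Ft(down) -0.24 Frad 2.09 p [ 0.5615 -0.19    0.1355] yarc -0.1897
```

Request:
jog_arm(
  motion=[
    [[0,0,0],0],
    [[0,0,0],0],
    [[0,0,0],0],
    [[0,0,0],0],
  ],
  gripper=0.25,
)

```text
clock: 16.53
position: [0.5616, -0.1898, 0.1356]
tcp_rot: [[0.003, -0.011, 1.0], [0.006, 1.0, 0.011], [-1.0, 0.006, 0.004]]
contact_force: [-0.5, -0.1, -0.5]
gripper_width: 0.0217
```

Request:
jog_arm(
  motion=[
    [[0,0,0],0],
    [[0,0,0],0],
    [[0,0,0],0],
    [[0,0,0],0],
  ],
  gripper=0.5,
)

```text
clock: 16.87
position: [0.5616, -0.1898, 0.1356]
tcp_rot: [[0.004, -0.011, 1.0], [0.006, 1.0, 0.011], [-1.0, 0.006, 0.004]]
contact_force: [-0.5, -0.7, -0.5]
gripper_width: 0.0428
```

```bash
python3 fz.py; python3 - <<'E'
from h import *
t=shot('top');s=shot('scene')
go((.5615,-.19,.30),90.8)
t=t['color'][:,:,::-1];s=s['color'][:,:,::-1]
def cr(im,u,v,w,h): return cv2.resize(im[v:v+h,u:u+w],(400,300),interpolation=cv2.INTER_CUBIC)
cv2.imwrite('pics/c5.png',np.hstack([cr(t,295,110,160,120),cr(s,175,130,160,120)]))
E
```

```text
th 3.121 F [ 0.58  0.08 -0.33] Ft(down) 0.33 Frad -0.08 p [ 0.5616 -0.1898  0.1356] yarc -0.1897
shift cm [-16.44   0.07   0.05] turn -0.18 | pos [ 0.5616 -0.1898  0.1356] F [-0.31  0.2   0.39] q7 116.9 t 17.22
```

View pics/c5.png

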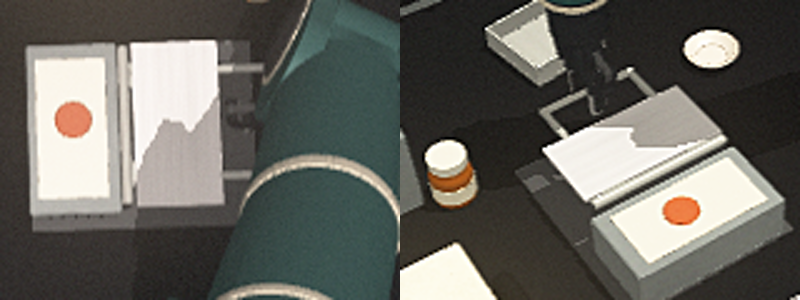

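Request:
jog_arm(
  motion=[
    [[-0.5,0,0],0],
    [[-1.3,0,0],0],
    [[-2.5,0,0],0],
    [[-4.5,0,0],0],
    [[-7,0,0],0],
    [[-10,0,0],0],
    [[-13,0,0],0],
    [[-14,0,0],0],
  ],
)

```text
clock: 17.88
position: [0.562, -0.1912, 0.2812]
tcp_rot: [[0.009, -0.01, 1.0], [0.004, 1.0, 0.01], [-1.0, 0.004, 0.009]]
contact_force: [-0.0, 0.7, 1.1]
gripper_width: 0.0426
```

```bash
python3 -c "
from h import *
go((.489,.36,.27),137.4)"
```

```text
shift cm [ 1.28 55.19 -6.74] turn -46.8 | pos [ 0.562  -0.1912  0.2812] F [-0.03  0.72  1.08] q7 113.6 t 17.88
```

Request:
jog_arm(
  motion=[
    [[0,2,-0.3],0],
    [[0,5,-0.6],0],
    [[0,8.5,-1],0],
    [[0,12,-1.5],0],
    [[0,15.5,-1.9],0],
    [[0,19,-2.3],0],
    [[0,22.5,-2.8],0],
    [[0,25,-3],0],
  ],
)

```text
clock: 18.55
position: [0.5286, 0.0615, 0.283]
tcp_rot: [[0.01, -0.012, 1.0], [0.005, 1.0, 0.012], [-1.0, 0.005, 0.01]]
contact_force: [-0.1, -0.3, 0.2]
gripper_width: 0.0427
```

```bash
python3 -c "
from h import *
go((.489,.36,.27),137.4)"
```

```text
shift cm [ 1.41 29.89 -3.61] turn -46.69 | pos [0.5286 0.0615 0.283 ] F [-0.13 -0.29  0.24] q7 84.6 t 18.55
```

Request:
jog_arm(
  motion=[
    [[0.2,3.5,-0.4],-5],
    [[0.4,7,-0.8],-11],
    [[0.6,11,-1.3],-17],
    [[0.8,15,-1.8],-23],
    [[1,19,-2.3],-29],
    [[1.2,23,-2.8],-35],
    [[1.4,27,-3.3],-41],
    [[1.4,29.9,-3.6],-46.7],
  ],
)

```text
clock: 19.22
position: [0.4876, 0.3635, 0.2709]
tcp_rot: [[0.011, -0.741, 0.671], [0.006, 0.671, 0.741], [-1.0, -0.004, 0.012]]
contact_force: [-0.0, -0.7, -0.3]
gripper_width: 0.0425
```

Request:
jog_arm(
  motion=[
    [[0,0,0],0],
    [[0,0,0],0],
  ],
)

```text
clock: 19.38
position: [0.4868, 0.3654, 0.2716]
tcp_rot: [[0.011, -0.743, 0.669], [0.007, 0.669, 0.743], [-1.0, -0.004, 0.012]]
contact_force: [-0.3, -0.6, -0.6]
gripper_width: 0.0425
```

```bash
python3 -c "
from h import *
go((.489,.36,.18),137.4)"
```

```text
shift cm [ 9.16 -0.49 -0.36] turn 0.62 | pos [0.4868 0.3654 0.2716] F [-0.3  -0.55 -0.6 ] q7 96.9 t 19.38
```

Request:
jog_arm(
  motion=[
    [[1.5,-0.2,-0.1],0.3],
    [[3.5,-0.4,-0.3],0.6],
    [[5.5,-0.5,-0.35],0.6],
    [[7.5,-0.5,-0.35],0.6],
    [[8.6,-0.5,-0.35],0.6],
    [[9,-0.5,-0.35],0.6],
    [[9,-0.5,-0.35],0.6],
  ],
)

```text
clock: 19.97
position: [0.4893, 0.3593, 0.1815]
tcp_rot: [[0.011, -0.735, 0.677], [0.006, 0.678, 0.735], [-1.0, -0.004, 0.012]]
contact_force: [0.1, 0.4, -0.0]
gripper_width: 0.0431
```

```bash
python3 -c "
from h import *
go((.4884,.3597,.143),137.4)
s=shot('scene');t=shot('top')
s=s['color'][:,:,::-1];t=t['color'][:,:,::-1]
cv2.imwrite('pics/c6.png',np.hstack([cv2.resize(s[230:320,320:440],(400,300),interpolation=cv2.INTER_CUBIC),cv2.resize(t[115:214,275:407],(400,300),interpolation=cv2.INTER_CUBIC)]))"
```

```text
shift cm [ 3.85  0.11 -0.08] turn -0.05 | pos [0.4893 0.3593 0.1815] F [ 0.14  0.4  -0.02] q7 96.5 t 19.97
```

View pics/c6.png

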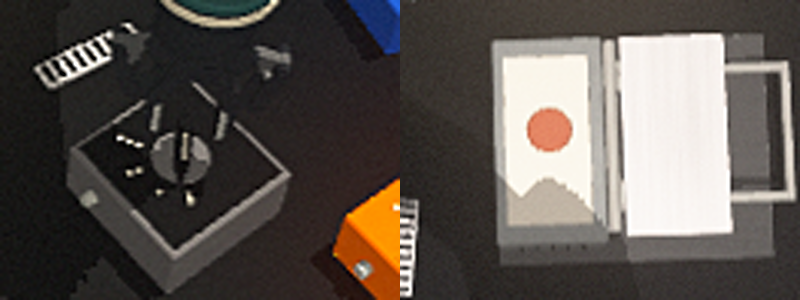

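The left half shows the open fingers above the black knob of the grey unit, at about (374,278). The right half shows the cover lying open on its rest.

Request:
jog_arm(
  motion=[
    [[0.7,0.1,-0.1],0],
    [[1.6,0.1,-0.1],0],
    [[2.6,0.1,-0.1],0],
    [[3.4,0.1,-0.1],0],
    [[3.8,0.1,-0.1],0],
    [[3.8,0.1,-0.1],0],
    [[3.8,0.1,-0.1],0],
  ],
)

```text
clock: 20.65
position: [0.4886, 0.3602, 0.1444]
tcp_rot: [[0.012, -0.736, 0.677], [0.007, 0.677, 0.736], [-1.0, -0.004, 0.013]]
contact_force: [1.1, -0.1, 0.3]
gripper_width: 0.0428
```

Request:
jog_arm(
  motion=[
    [[0,0,0],0],
    [[0,0,0],0],
    [[0,0,0],0],
    [[0,0,0],0],
    [[0,0,0],0],
  ],
  gripper=0.0,
)

```text
clock: 21.07
position: [0.4892, 0.3599, 0.145]
tcp_rot: [[0.013, -0.736, 0.677], [0.007, 0.677, 0.736], [-1.0, -0.004, 0.014]]
contact_force: [0.7, -4.5, 6.9]
gripper_width: 0.011
```

```bash
python3 -c "
from h import *
go((.4884,.3597,.143),72.3);s=env.state();print(s['gripper_width'],s['moment'])"
```

```text
shift cm [ 0.2   0.05 -0.07] turn 65.05 | pos [0.4892 0.3599 0.145 ] F [ 0.73 -4.53  6.87] q7 96.2 t 21.07
0.010970589278335508 [-0.74305571 -0.15224656  0.03949723]
```

Request:
jog_arm(
  motion=[
    [[0,0,0],3],
    [[0,0,0],8],
    [[0,0,0],13],
    [[0,0,0],18],
    [[0,0,0],23],
    [[0,0,0],28],
    [[0,0,0],32],
    [[0,0,0],34],
  ],
)

```text
clock: 21.73
position: [0.4896, 0.3593, 0.145]
tcp_rot: [[0.013, -0.226, 0.974], [0.006, 0.974, 0.226], [-1.0, 0.003, 0.014]]
contact_force: [2.7, -5.3, -0.2]
gripper_width: 0.0109
```

```bash
python3 -c "
from h import *
go((.4892,.3599,.145),72.3);s=env.state();print(s['gripper_width'],s['moment'])"
```

```text
shift cm [ 0.    0.07 -0.02] turn 30.79 | pos [0.4896 0.3593 0.145 ] F [ 2.68 -5.29 -0.18] q7 67.2 t 21.73
0.010913574368879249 [-1.14642842 -0.68510635 -0.03108942]
```

Request:
jog_arm(
  motion=[
    [[0,0,0],3],
    [[0,0,0],8],
    [[0,0,0],13],
    [[0,0,0],18],
    [[0,0,0],23],
    [[0,0,0],28],
    [[0,0,0],31],
    [[0,0,0],31],
  ],
)

```text
clock: 22.4
position: [0.4896, 0.3585, 0.145]
tcp_rot: [[0.013, 0.312, 0.95], [0.005, 0.95, -0.312], [-1.0, 0.009, 0.011]]
contact_force: [-0.6, -5.6, 2.1]
gripper_width: 0.0114
```

Request:
jog_arm(
  motion=[
    [[0,0,0],0],
    [[0,0,0],0],
  ],
)

```text
clock: 22.57
position: [0.4896, 0.3585, 0.145]
tcp_rot: [[0.013, 0.312, 0.95], [0.005, 0.95, -0.312], [-1.0, 0.009, 0.011]]
contact_force: [0.6, -1.4, 0.1]
gripper_width: 0.0109
```

```bash
python3 -c "
from h import *
go((.4892,.3599,.145),72.3);s=env.state();print(s['gripper_width'],s['moment'])"
```

```text
shift cm [ 0.    0.12 -0.09] turn -0.45 | pos [0.4896 0.3585 0.145 ] F [ 0.57 -1.41  0.13] q7 40.9 t 22.57
0.010929080454611937 [-0.51948406 -0.14506619  0.03416305]
```

Request:
jog_arm(
  motion=[
    [[0,0,0],0],
    [[0,0,0],0],
    [[0,0,0],0],
    [[0,0,0],0],
    [[0,0,0],0],
  ],
  gripper=0.5,
)

```text
clock: 22.98
position: [0.4896, 0.3586, 0.1451]
tcp_rot: [[0.013, 0.311, 0.95], [0.005, 0.95, -0.311], [-1.0, 0.009, 0.011]]
contact_force: [0.4, -0.7, 0.3]
gripper_width: 0.0421
```

Request:
jog_arm(
  motion=[
    [[-0.5,0,0],0],
    [[-1.5,0,0],0],
    [[-3,0,0],0],
    [[-5,0,0],0],
    [[-8,0,0],0],
    [[-11,0,0],0],
    [[-14,0,0],0],
    [[-15,0,0],0],
  ],
)

```text
clock: 23.65
position: [0.4886, 0.3582, 0.3005]
tcp_rot: [[0.017, 0.312, 0.95], [0.009, 0.95, -0.312], [-1.0, 0.014, 0.014]]
contact_force: [0.1, 0.3, 0.6]
gripper_width: 0.0426
```

Request:
jog_arm(
  motion=[
    [[0,2,-2],0],
    [[0,4,-4],0],
    [[0,6,-6],0],
    [[0,8,-8],0],
    [[0,10,-10],0],
    [[0,12,-12],0],
    [[0,14,-14],0],
    [[0,14,-14],0],
  ],
)

```text
clock: 24.32
position: [0.3949, 0.5398, 0.3008]
tcp_rot: [[0.016, 0.306, 0.952], [0.011, 0.952, -0.306], [-1.0, 0.015, 0.012]]
contact_force: [-0.5, 0.7, -0.1]
gripper_width: 0.0424
```

```bash
python3 - <<'E'
from h import *
t=shot('top','top_end.png');s=shot('scene')
print(env.state()['position'],env.state()['contact_force'],env.state()['clock'])
t=t['color'][:,:,::-1];s=s['color'][:,:,::-1]
def cr(im,u,v,w,h): return cv2.resize(im[v:v+h,u:u+w],(400,300),interpolation=cv2.INTER_CUBIC)
cv2.imwrite('pics/c7.png',np.vstack([np.hstack([cr(t,300,115,132,99),cr(t,192,156,64,48)]),np.hstack([cr(s,175,130,160,120),cr(s,335,245,80,60)])]))
E
```

```text
[0.39838565 0.53560175 0.30086683] [ 0.66380959 -0.41666297 -0.07968939] 24.4167
```

View pics/c7.png

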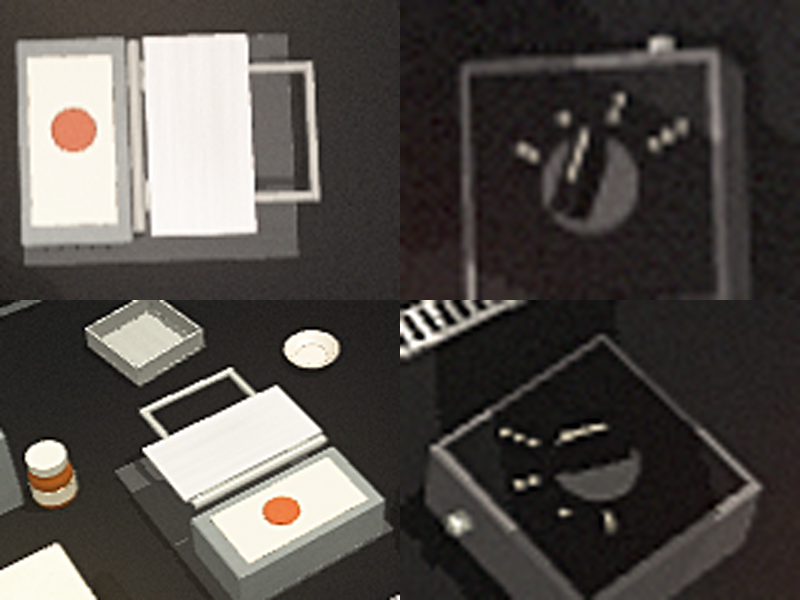

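```bash
python3 - <<'E'
from h import *
t=load('top');s=load('scene')
f=lambda x,y,u0,v0,k:(u0+(x+.5)/k-.5,v0+(y+.5)/k-.5)
for c,a,b in[(t,f(185,130,192,156,6.25),f(172,178,192,156,6.25)),(s,f(157,138,335,245,5),f(207,127,335,245,5))]:
    p,q=onz(c,*a,.098),onz(c,*b,.098);d=p-q;h=np.degrees(np.arctan2(d[1],d[0]));print(p,q,'heading',h,'selector',np.radians(62.3-h))
g=load('top')['color'].astype(int);a=cv2.imread('pics/top0.png')[:,:,::-1].astype(int)
print('changed pixels by bystander box:')
for n,(u,v) in dict(tray=(460,171),dish=(413,231),tape=(272,236),lens=(276,103),scale=(276,196),jar=(400,99),probe=(312,100)).items():
    print(n,int((abs(g-a).max(2)[v-20:v+20,u-20:u+20]>60).sum()))
E
```

```text
[0.51007067 0.35303363 0.098     ] [0.48721886 0.35894874 0.098     ] heading -14.512283714315984 selector 1.3406272567908333
[0.514784   0.35162122 0.098     ] [0.48848692 0.36132104 0.098     ] heading -20.24676546312809 selector 1.440712844203127
changed pixels by bystander box:
tray 0
dish 0
tape 99
lens 0
scale 171
jar 0
probe 0
```

```bash
python3 - <<'E'
from h import *
g=load('top')['color'];a=cv2.imread('pics/top0.png')[:,:,::-1]
for n,(u,v) in dict(tape=(272,236),scale=(276,196)).items():
    for im in(a,g):
        m=im[v-22:v+22,u-18:u+18].min(2)>90; print(n,m.sum(),np.argwhere(m).mean(0).round(2),np.argwhere(m).min(0),np.argwhere(m).max(0))
print(env.hand_in())
E
```

```text
tape 261 [21.64 18.28] [10  7] [33 30]
tape 277 [22.01 18.03] [10  6] [34 30]
scale 290 [19.4  19.88] [ 0 13] [38 35]
scale 205 [21.52 17.69] [ 6 13] [38 22]
the job is handed in; nothing more can be done
None
```

The light box is open with its cover resting on the buffer, and the lamp selector is at two dots. I handed the job in at about 24.5 s of the 72 s allowed.

- **Cover:** I swung it over by the handle bar. The grip was loosened once at upright with the bar still caged between the fingers, because the bar had crept toward the fingertips. I then lowered it in small steps until the force at the bar was about zero (-0.2 N, against 2.2 N when I carried its full weight), so it rests by its own weight. After release it stayed in the same place in the later pictures.
- **Knob:** I then turned the grey unit's knob, which had been left between the dash and one dot, by 65° clockwise. In the last pictures its pointer reads 1.34 rad in the top view and 1.44 rad in the scene view. The two disagree by 0.1 rad, but they straddle the two-dot mark at 1.40.
- **Bystanders:** Tray, dish, lens, jar and probe show no change. The tape is in place within a pixel. My scale bar check showed a difference, which I put down to the handle bar being in that patch at the start; in the enlarged crops the bar looks unmoved.

The arm was clear with no measured contact. The highest wrist force I read was about 23 N, during the swing.

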